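Hang a tile carrier on a viewing slide and hold the slide out at the mark

ROBOT

A 6-joint arm with a two-finger parallel gripper is mounted at the origin on a cart in front of the work surface, level with it; the furniture and walls round the work are solid. World frame = base frame: x ahead of the robot, y to its left, z up, the work surface at z = 0. Lengths are in m, angles in rad, forces in N, time in s.
With the tool pointing down it reaches from about 0.425 to 0.95 m from the base axis. Payload 3.5 kg.
Tool frame: the origin (TCP) lies at the very end of the fingers, on their centre line; the grasp point (between the pads) lies 19 mm behind it; z points along the fingers, y is the direction in which the jaws open and shut (so a half turn about z gives the same grasp; the last joint's range is limited). The gripper opens to 85 mm and grips with 20 to 120 N. Pads are 22 mm wide; open, the fingers measure 114 mm over their backs; the gripper's body (76 mm by 85 mm) begins 54 mm behind the grasp point. The pads swing forward as they close: fully open they stand 13 mm farther back than shut.
Start: joints at [0.965, 0.286, 1.577, -0, 1.279, -0.15], TCP at [0.297, 0.606, 0.231] pointing down, gripper open.
Joint ranges: [-2.77, 2.77], [-0.9, 2.22], [0.21, 2.48], [-1.53, 4.67], [0.24, 2.81], [-2.84, 2.84]. Speed limits (rad/s): [2.79, 2.79, 3.14, 3.14, 3.14, 3.14].

INTERFACE

Orientations are given as a unit quaternion [x, y, z, w].
In Python, from rig import bot gives the robot as it stands. The module is installed in compiled form; this text tells all that it offers.
- The arm moves only by the tool jog_arm, never from a script. Its argument "increments" is a list of rows, each an object of numbers: "x", "y", "z": the shift along the tool's x, y, z in mm; "rx", "ry", "rz": the turn, a rotation vector about the tool's x, y, z in rad; "claw": the opening, from -1 (shut) to 1 (fully open). A call has 1 to 20 rows; each row shifts and turns the commanded pose from where the row before left it, along the tool's axes as they then stand; what a row does not reach is not made up. A row lasts 1/8 s, in which the tool goes at most 62.5 mm and 10.7 degrees, less where a joint would pass 70% of its speed; a pose out of reach is approached as far as the arm can. A call is refused whole if a number of a shift passes 62.5 or a number of a turn 0.188, either way. A call with a gripper value outside its range is refused whole. The fingers move at their own pace and stop on an object; the grip force is fixed at half the most. Time passes only in rows, so rows that do not move let the fingers close. It gives the time, the measured TCP pose, the force and the opening at its end, in the units of the state.
- bot.observe(): the state, without advancing time (a new reading comes with each control period).
- bot.snapshot(name): name is "scene" or "top" or "wrist"; returns a dict with "img" (400x640x3 uint8, red, green, blue), "camera_matrix" (3x3 intrinsics, pixels), "xyz" and "attitude" of the camera in the world. Camera axes: x right, y down, z forward; pixel columns grow to the right and rows downward; lengths in m; the calibration is good to about 2 mm. A picture is of the moment at which its call begins. There is no depth.
- bot.close_job(): hands the job in, once; it reports no verdict.
Trained networks look in a picture, given as the dict that the camera call returned (one of the last four; its "shot" number tells which), for a name from the list of things; names that differ only in an ending like _2 or _b are one class to them, and where a whole thing is asked for, a point or a joint stands for the part that bears it (a point fixed in the world has none). Each returns a list of dicts, best first, with "score" (0 to 1); they miss things now and then, are a little off and sometimes report something else, mostly with a low value. They report only what shows in the picture. A call takes as long as a camera call.
- bot.masks_of(target, picture): "region" (400x640 bool, what is visible of it) and "extent" ([left, top, width, height] in pixels, round what is visible of it).
The state is a dict: "t": time; "qpos": joint angles; "joint_velocities": joint speeds; "joint_torque": joint torques, N m; "tool_pos": TCP position; "orientation": TCP orientation; "force": force on the tool from outside, world axes, zero at the start; "torque": the same for the moment, N m; "gripper_width": opening from 0.0 (shut) to 1.0 (fully open).
Only numpy, scipy, OpenCV 4.12 (cv2) and the standard library are available. Lean on these libraries where they do the work, as an engineer would, in place of code of your own. Each camera call takes 0.05 s, during which the arm holds its last target.

TASK

Hang the saddle-shaped tile carrier over the crossbar of the spring-return viewing slide, so that it straddles the bar and hangs freely, and let go of it while the slide is still home. Then pull the slide out by its upright knob until the slide's pointer lines up with the pointer of the clip on the ruler, with the carrier still hanging on the bar, and finish while holding the knob there, because the spring would draw the slide back. Leave the lidded cup, the jar and the weight where they stand.

Things in the scene. Friction and masses are not known exactly. Their poses are not given: they have to be found in the camera images.
- slide_base: Fixed aluminium base plate of the slide, 330 x 130 x 8 mm, flat on the worktop: x = -205 to +125, y = -65 to +65 mm of its origin (underside, z up). The slide is pulled out along the base's own -x axis. A dark spring housing 45 mm high stands at its +x end; a ruler (top 22 mm high) lies along its +y edge.
- slide: Dark steel carriage on the base, with the base's axes; home (not pulled) its origin is the base's. Travels 0 to 100 mm along -x; a spring always draws it home: about 4 N at home, 6 to 9 N at the mark. Carries the black upright knob and the index pointer at x = -70 mm and the crossbar on two posts at x = +60 mm.
- knob_top (a point): Centre of the top of the black plastic upright knob: a vertical round post 22 mm in diameter, 55 mm straight height, its top 96 mm above the worktop; pinch it from above, any yaw. It stands 130 mm from the crossbar, on the pull-out (-x) side. A big yellow fume hood hangs low over the worktop ahead and to the right (beyond x = 0.58 m): come from the start pose with the arm drawn in, in front of it.
- index (a point): Tip of the slide's index pointer: a small upright steel fin, 3 mm thick, beside the foot of the knob on the +y side (43 mm from the knob's axis), 45 mm above the worktop. It moves with the slide. Axes as the base.
- mark (a point): Tip of the fixed mark: the upright 3 mm brass fin of a small brass clip on the ruler, 45 mm above the worktop. Axes as the base. The slide is at the mark when index and mark have the same x in the base's frame; their y differs by 3 mm, so the fins pass. From home the index has 40 to 80 mm to go.
- bar_mid (a point): Middle of the axis of the round steel crossbar, 12 mm in diameter, 117 mm above the worktop, running along the slide's y axis, free over 160 mm between two end posts with 18 mm balls that stand no higher than 126 mm. Axes as the base. Moves with the slide.
- carrier: Loose tile carrier, about 0.18 kg, standing on its legs: two pale test tiles back to back outside a bent steel saddle (upside-down V roof, two legs). Origin: centre of underside; z up; y along the saddle (along the bar when hung, either way round). 80 mm in y, 56 in x; gap between legs 30 mm in x. Wooden grip tab on top, 10 mm thick in x, 34 wide in y, 62 to 101 mm above the origin.
- saddle (a point): Point of the carrier, 50.5 mm above its origin, where the bar's axis lies when the carrier is seated on the bar; under it the legs reach 50.5 mm farther down.
- lidded_cup: Bystander: grey cup with white lid, 74 mm in diameter, 77 mm high, beyond the slide. Origin at the centre of its underside.
- jar: Bystander: white-lidded glass jar, 72 mm in diameter, 102 mm high, to the right. Origin at the centre of its underside.
- weight: Bystander: brass knob weight, 26 mm in diameter, 36 mm high, near the front edge. Origin at the centre of its underside.

How it is judged:
By the outcome, as a careful person would: the job done as asked, in the order asked, and still so for the second after the job is handed in, while the arm keeps its last pose, push and grip.
It also fails if it takes over 58 s, if anything falls off the work surface, if the arm or the gripper's body presses on something with over 40 N, if the wrist force passes 120 N, or if a joint passes its speed limit or range.

## Working session

There is one attempt and no reset: what is moved stays moved. The work goes in short steps, Python scripts to look and compute and a tool call to move; the robot and the scene stay as the last step left them, time stands still between calls to the robot, and variables do not carry over. Pictures are saved under pics/ and viewed, and the job is handed in when it is done.

Besides the shell and the picture viewer there is one more tool, called after "Emit:" as name([rows], argument=value, ...), one row to a line, values as JSON. jog_arm: Moves the arm, as the interface text tells. Its arguments: {"type":"object","properties":{"increments":{"type":"array","items":{"type":"object","properties":{"x":{"type":"number"},"y":{"type":"number"},"z":{"type":"number"},"rx":{"type":"number"},"ry":{"type":"number"},"rz":{"type":"number"},"claw":{"type":"number"}}}}},"required":["increments"]}

```bash
mkdir -p pics
python3 - <<'E'
from rig import bot
import cv2
print(bot.observe())
for n in ("scene","top"):
    p=bot.snapshot(n); cv2.imwrite(f"pics/{n}0.png",p["img"][:,:,::-1]); print(n,p["camera_matrix"],p["xyz"],p["attitude"],p["shot"])
    for t in ("slide_base","slide","knob_top","index","mark","bar_mid","carrier","saddle","lidded_cup","jar","weight"):
        try:
            for r in bot.masks_of(t,p)[:2]: 
                import numpy as np
                ys,xs=np.nonzero(r["region"]); print(t,round(r["score"],2),r["extent"],xs.mean().round(1),ys.mean().round(1))
        except Exception as e: print(t,e)
E
```

```text
{'t': 0.0, 'qpos': array([ 9.65039957e-01,  2.87182497e-01,  1.57816827e+00, -6.34371499e-06,
        1.27859701e+00, -1.49975706e-01]), 'joint_velocities': array([-0.00052323, -0.00049365, -0.00050076,  0.00163494,  0.00169241,
        0.00014871]), 'joint_torque': array([ 5.70411103e-04, -4.05974579e+01, -2.92633009e+01, -2.18495247e-04,
        5.87600793e-03, -1.56659208e-06]), 'tool_pos': array([0.29669445, 0.60557124, 0.22994068]), 'orientation': array([ 2.25921855e-01,  9.74144717e-01, -1.09561292e-03, -4.31626273e-04]), 'force': array([-0.16794797,  1.35238374, -0.47726752]), 'torque': array([-0.02219683,  0.00323094, -0.02644223]), 'gripper_width': 0.9975687872482984}
scene [[374.53128123   0.         318.56105269]
 [  0.         374.53128123 194.73808145]
 [  0.           0.           1.        ]] [ 0.10329673 -0.80985287  0.58543775] [ 0.82540608 -0.22626145  0.1225505  -0.50248576] 1
slide_base 0.63 [268.8, 176.4, 102.0, 104.7] 319.0 232.0
slide 0.71 [272.0, 179.4, 67.9, 61.3] 307.8 211.4
knob_top 0.71 [269.0, 181.2, 68.4, 57.3] 308.1 210.8
index 0.68 [271.3, 176.6, 65.9,
[... 508 characters left out ...]
19544]
 [  0.           0.           1.        ]] [ 0.29367255 -0.01029089  1.13742988] [ 0.73302787 -0.67014085  0.0810343  -0.08375457] 2
slide_base 0.84 [287.1, 160.9, 120.2, 82.7] 344.7 208.5
knob_top 0.95 [299.6, 154.8, 64.2, 79.7] 325.6 202.5
index 0.8 [301.1, 160.9, 60.8, 77.0] 325.6 203.7
mark 0.45 [375.6, 228.6, 7.3, 9.7] 379.2 233.2
bar_mid 0.7 [301.7, 160.9, 59.5, 76.6] 325.1 203.6
carrier 0.89 [184.3, 189.2, 30.4, 35.2] 198.3 205.1
saddle 0.78 [180.5, 190.7, 32.5, 35.4] 198.7 205.3
lidded_cup 0.69 [245.6, 115.8, 26.5, 30.3] 259.4 130.6
jar 0.57 [456.3, 222.4, 38.0, 28.4] 473.9 236.7
weight 0.6 [183.2, 189.9, 31.6, 34.3] 198.3 205.7
weight 0.44 [236.3, 261.2, 9.9, 9.5] 241.2 263.3
```

Run:
```python
import cv2
a=cv2.imread("pics/scene0.png"); b=cv2.imread("pics/top0.png")
cv2.imwrite("pics/scene0c.png",cv2.resize(a[140:360,190:430],None,fx=2.7,fy=2.7,interpolation=cv2.INTER_CUBIC))
cv2.imwrite("pics/top0c.png",cv2.resize(b[100:290,160:500],None,fx=2.3,fy=2.3,interpolation=cv2.INTER_CUBIC))
```

```text
(no output)
```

View pics/top0.png

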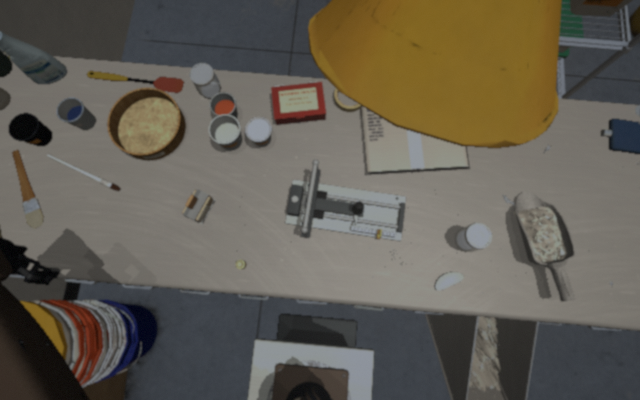

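View pics/scene0.png

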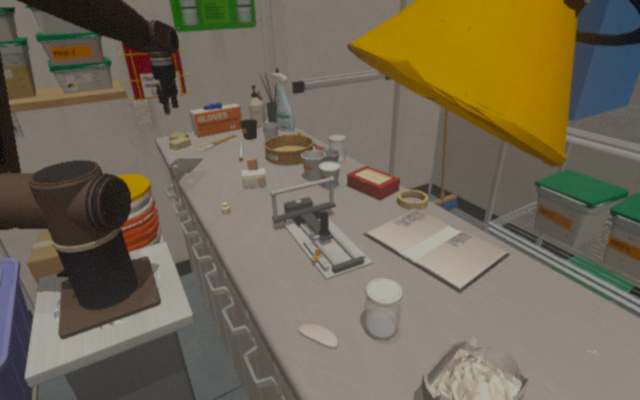

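```bash
ls pics
```

```text
scene0.png
scene0c.png
top0.png
top0c.png
```

View pics/top0c.png

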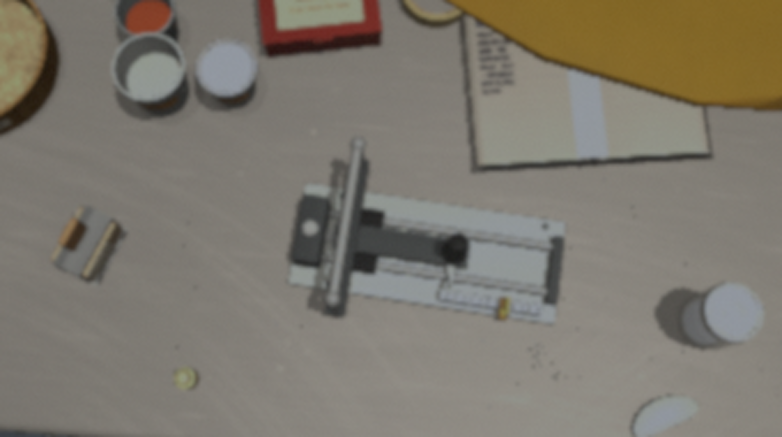

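View pics/scene0c.png

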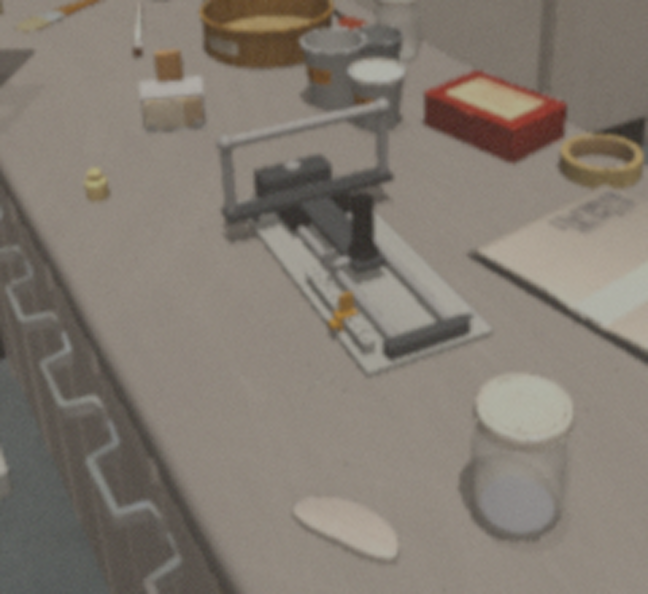

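```bash
cat > h.py <<'E'
import numpy as np, cv2
from scipy.spatial.transform import Rotation as R
from scipy.optimize import least_squares
def ray(p,u,v,z):
    K=np.array(p["camera_matrix"]); d=R.from_quat(p["attitude"]).apply(np.linalg.inv(K)@[u,v,1]); o=np.array(p["xyz"])
    return o+d*(z-o[2])/d[2]
def proj(p,P):
    P=np.atleast_2d(P); c=R.from_quat(p["attitude"]).inv().apply(P-np.array(p["xyz"])); q=c@np.array(p["camera_matrix"]).T
    return q[:,:2]/q[:,2:]
TOP=dict(camera_matrix=[[404.50656,0,325.00729],[0,404.50656,192.965195],[0,0,1]],xyz=[0.29367255,-0.01029089,1.13742988],attitude=[0.73302787,-0.67014085,0.0810343,-0.08375457])
SC=dict(camera_matrix=[[374.53128123,0,318.56105269],[0,374.53128123,194.73808145],[0,0,1]],xyz=[0.10329673,-0.80985287,0.58543775],attitude=[0.82540608,-0.22626145,0.1225505,-0.50248576])
def b2w(p,P):
    x,y,a=p; P=np.atleast_2d(P); c,s=np.cos(a),np.sin(a)
    return np.c_[x+c*P[:,0]-s*P[:,1],y+s*P[:,0]+c*P[:,1],P[:,2]]
E
python3 - <<'E'
from h import *
c=lambda x,y:(160+x/2.3,100+y/2.3)
s=lambda x,y:(190+x/2.7,140+y/2.7)
# top obs: (pix, base pt mm)
T=[(c(357,146),(60,-89,117)),(c(333,302),(60,89,117)),(c(456,243),(-70,0,96)),(c(305,186),(125,-65,8)),(c(565,220),(-205,-65,8)),(c(553,322),(-205,65,8)),(c(290,285),(125,65,8))]
S=[(s(383,106),(60,-89,117)),(s(225,143),(60,89,117)),(s(362,199),(-70,0,96)),(s(371,375),(-205,65,0)),(s(490,327),(-205,-65,0))]
def f(q):
    r=[]
    for cam,L in((TOP,T),(SC,S)):
        P=b2w(q,np.array([l[1] for l in L])/1000); r.append((proj(cam,P)-np.array([l[0] for l in L])).ravel())
    return np.concatenate(r)
o=least_squares(f,[0.48,0,1.5],loss='soft_l1'); q=o.x; print(q); print(f(q).reshape(-1,2).round(1))
for n,P in dict(bar=(60,0,117),knob=(-70,0,96),index=(-70,43,45)).items(): print(n,b2w(q,np.array(P)/1000))
m=ray(TOP,*c(503,300),0.045); print("mark",m)
cc,ss=np.cos(q[2]),np.sin(q[2]); d=m[:2]-q[:2]; print("mark in base",cc*d[0]+ss*d[1],-ss*d[0]+cc*d[1])
m=ray(SC,*s(347,293),0.045);d=m[:2]-q[:2]; print("mark in base scene",cc*d[0]+ss*d[1],-ss*d[0]+cc*d[1])
print("tab top",ray(TOP,*c(68,235),0.1),ray(SC,*s(168,51),0.101), "carrier centre?",ray(SC,*s(172,107),0.02))
print("base tile edge",ray(TOP,*c(120,228),0.05),ray(TOP,*c(90,278),0.05))
print("weight",ray(TOP,*c(185,377),0.03))
for n,u in dict(cup=(226,68)).items(): print(n,ray(TOP,*c(*u),.077))
E
```

```text
[ 0.52103657 -0.0174834   1.52226877]
[[-0.3  0.2]
 [ 0.1 -1.2]
 [ 0.9 -1. ]
 [-0.5 -1. ]
 [ 0.2 -0.4]
 [ 1.1  0.1]
 [-1.1  0.1]
 [-2.1 -0.3]
 [-0.8  0. ]
 [-0.5 -1.2]
 [-0.8  1.4]
 [ 1.4  2.4]]
bar [[0.52394708 0.04244596 0.117     ]]
knob [[ 0.51764097 -0.087401    0.096     ]]
index [[ 0.47469159 -0.08531513  0.045     ]]
mark [ 0.46201036 -0.14901819  0.045     ]
mark in base -0.1342432092558893 0.05257616860416376
mark in base scene -0.13988181248405726 0.05168655301847305
tab top [0.48342485 0.35554383 0.1       ] [0.48997616 0.34972394 0.101     ] carrier centre? [0.48859154 0.35565433 0.02      ]
base tile edge [0.50661312 0.31284824 0.05      ] [0.44360999 0.33879425 0.05      ]
weight [0.34013488 0.21563752 0.03      ]
cup [0.71017608 0.20718239 0.077     ]
```

Emit:
jog_arm([
  {"x":-20,"y":-10},
  {"x":-40,"y":-20},
  {"x":-40,"y":-20},
  {"x":-40,"y":-20},
  {"x":-40,"y":-20},
  {"x":-40,"y":-20},
  {"x":-40,"y":-20},
  {"x":-22,"y":-14},
  {},
  {},
])

```text
validation failed for argument at $.in...
```

```bash
cat > look.py <<'E'
import sys
from h import *
from rig import bot
import pickle
def look(cam,name,ts=()):
    p=bot.snapshot(cam); cv2.imwrite(f"pics/{name}.png",p["img"][:,:,::-1]); out={}
    pickle.dump({k:p[k] for k in("camera_matrix","xyz","attitude")},open(f"pics/{name}.pkl","wb"))
    for t in ts:
        r=bot.masks_of(t,p)
        if r:
            m=r[0]["region"]; out[t]=m; ys,xs=np.nonzero(m); print(t,round(r[0]["score"],2),[round(float(e)) for e in r[0]["extent"]],xs.mean().round(1),ys.mean().round(1))
        else: print(t,"none")
    return p,out
E
python3 - <<'E'
from look import *
s=bot.observe(); print(s["t"],s["tool_pos"],s["orientation"],s["force"])
p,o=look("wrist","w1",["carrier"]); print(p["xyz"],p["attitude"])
look("top","t1",["carrier"])
E
```

```text
1.2 [0.29710159 0.60607959 0.23133256] [ 2.25939952e-01  9.74141231e-01 -1.33704455e-05  1.06263268e-05] [-0.96587444 -0.69476223 -0.32991224]
carrier 0.72 [220, 322, 38, 54] 243.2 348.3
[0.22269024 0.64179944 0.3741845 ] [0.8371356  0.52210636 0.08656472 0.13825876]
carrier 0.59 [180, 189, 35, 34] 198.5 205.4
```

View pics/w1.png

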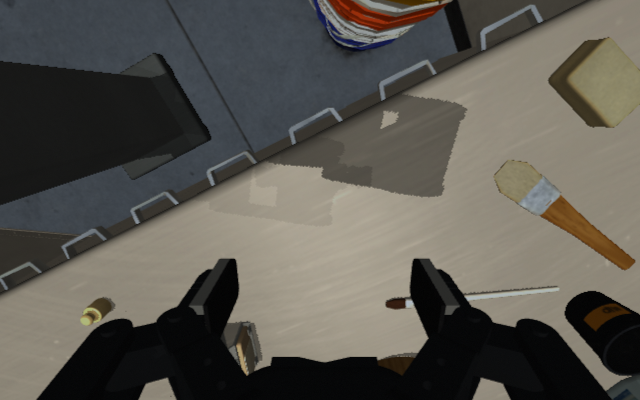

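Emit:
jog_arm([
  {"x":-20,"y":-10},
  {"x":-40,"y":-20},
  {"x":-40,"y":-20},
  {"x":-40,"y":-20},
  {"x":-40,"y":-20},
  {"x":-40,"y":-20},
  {"x":-40,"y":-20},
  {"x":-22,"y":-14},
  {"x":0},
  {"x":0},
])

```text
validation failed for argument at $.in...
```

Run:
```python
from look import *
s=bot.observe(); print(s["t"],s["tool_pos"],s["orientation"],s["force"])
p,o=look("wrist","w2",["carrier"]); print(p["xyz"],p["attitude"])
```

```text
1.4 [0.29708355 0.60607679 0.23130125] [ 2.25938304e-01  9.74141613e-01 -1.63742098e-05 -1.59157501e-05] [-0.07047003 -0.38490251  1.07974249]
carrier 0.69 [221, 322, 38, 56] 243.1 348.3
[0.22269047 0.64179995 0.37418314] [0.83713549 0.52210656 0.08656383 0.13825921]
```

View pics/w2.png

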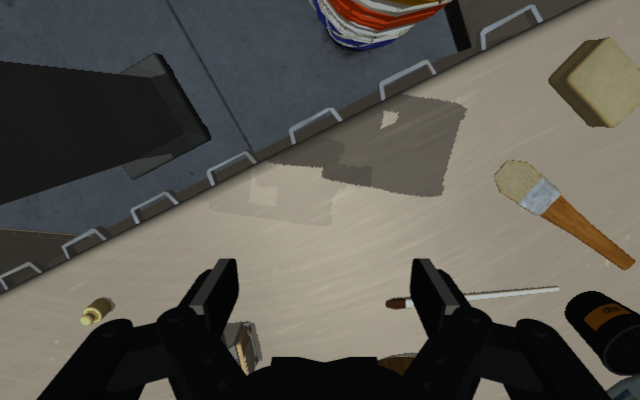

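Still refused; I'll give every field in each row.

Emit:
jog_arm([
  {"x":-20,"y":-10,"z":0,"rx":0,"ry":0,"rz":0,"claw":1},
  {"x":-40,"y":-20,"z":0,"rx":0,"ry":0,"rz":0,"claw":1},
])

```text
t: 1.75
tool_pos: [0.338, 0.552, 0.2312]
orientation: [0.225, 0.974, -0.0, 0.0]
force: [1.1, 0.6, -0.4]
gripper_width: 1.0
```

Emit:
jog_arm([
  {"x":-40,"y":-20,"z":0,"rx":0,"ry":0,"rz":0,"claw":1},
  {"x":-40,"y":-20,"z":0,"rx":0,"ry":0,"rz":0,"claw":1},
  {"x":-40,"y":-20,"z":0,"rx":0,"ry":0,"rz":0,"claw":1},
  {"x":-40,"y":-20,"z":0,"rx":0,"ry":0,"rz":0,"claw":1},
  {"x":-40,"y":-20,"z":0,"rx":0,"ry":0,"rz":0,"claw":1},
  {"x":-22,"y":-14,"z":0,"rx":0,"ry":0,"rz":0,"claw":1},
  {"x":0,"y":0,"z":0,"rx":0,"ry":0,"rz":0,"claw":1},
])

```text
t: 2.62
tool_pos: [0.4881, 0.3501, 0.2314]
orientation: [0.228, 0.974, -0.0, 0.0]
force: [-0.5, 0.1, 0.5]
gripper_width: 1.002
```

Run:
```python
from look import *
s=bot.observe(); print(s["t"],s["tool_pos"],s["orientation"],s["force"])
p,o=look("wrist","w3",["carrier"]); print(p["xyz"],p["attitude"])
```

```text
2.625 [0.48813505 0.35012    0.23139978] [ 2.27858532e-01  9.73694231e-01 -1.42106056e-04  1.15677979e-04] [-0.51640033  0.14711628  0.48835583]
carrier 0.76 [305, 132, 53, 80] 331.3 170.1
[0.4138619  0.38616709 0.37422356] [0.83813171 0.52045999 0.08626593 0.13861754]
```

View pics/w3.png

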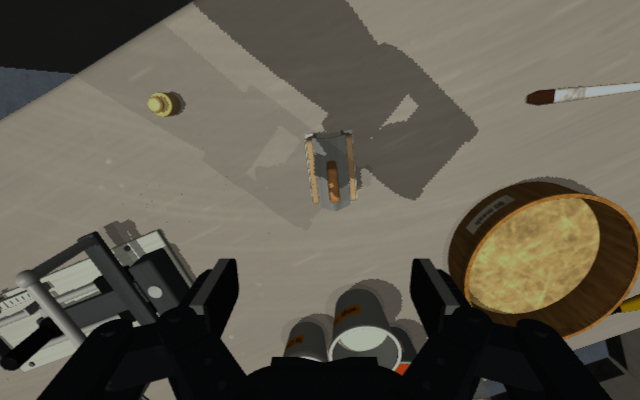

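Run:
```python
import cv2
a=cv2.imread("pics/w3.png")
cv2.imwrite("pics/w3c.png",cv2.resize(a[110:230,270:390],None,fx=5,fy=5,interpolation=cv2.INTER_CUBIC))
```

```text
(no output)
```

View pics/w3c.png

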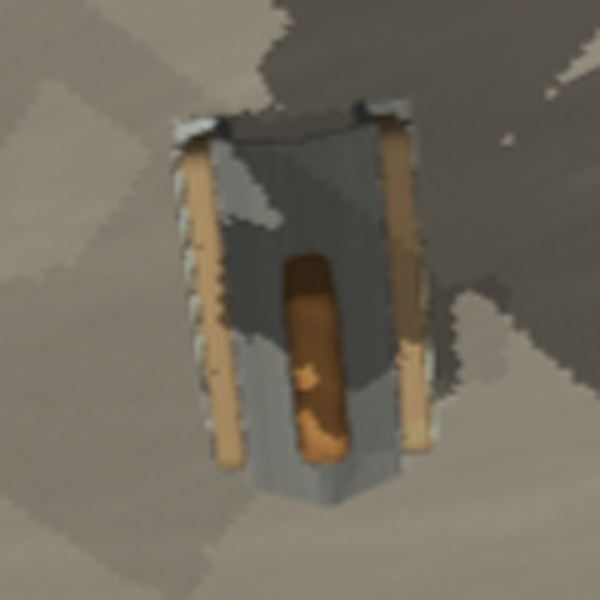

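Run:
```python
from look import *
p=pickle.load(open("pics/w3.pkl","rb"))
c=lambda x,y:(270+x/5,110+y/5)
A=ray(p,*c(311,294),.101);B=ray(p,*c(326,462),.101);L=ray(p,*c(293,378),.101);Rr=ray(p,*c(343,376),.101)
print(A,B,np.linalg.norm(A-B),np.linalg.norm(L-Rr),(A+B)/2,(L+Rr)/2, np.degrees(np.arctan2(*(B-A)[1::-1])))
# tile tops ~ h .056?
for h in(.05,.062):
    q=[ray(p,*c(*u),h) for u in((192,150),(230,465),(392,128),(416,448))]
    print(h,[x[:2].round(4) for x in q],np.mean(q,0),np.degrees(np.arctan2(*(q[1]-q[0])[1::-1])),np.degrees(np.arctan2(*(q[3]-q[2])[1::-1])),np.linalg.norm(q[1]-q[0]))
```

```text
[0.47402851 0.36500357 0.101     ] [0.50485769 0.3532788  0.101     ] 0.03298345221171181 0.009391302361771261 [0.4894431  0.35914119 0.101     ] [0.48893837 0.35924994 0.101     ] -20.822498150266135
0.05 [array([0.446, 0.352]), array([0.5128, 0.3273]), array([0.4606, 0.392 ]), array([0.5278, 0.3669])] [0.48681649 0.35952884 0.05      ] -20.308476163774028 -20.48754526131841 0.07127128031311239
0.062 [array([0.4448, 0.3533]), array([0.5092, 0.3295]), array([0.4589, 0.3918]), array([0.5236, 0.3676])] [0.48411633 0.36051477 0.062     ] -20.308476163774014 -20.487545261318385 0.06863342336685803
```

Emit:
jog_arm([
  {"x":3,"y":8.5,"z":30,"rx":0,"ry":0,"rz":-0.102,"claw":1},
  {"x":0,"y":0,"z":40,"rx":0,"ry":0,"rz":0,"claw":1},
  {"x":0,"y":0,"z":40,"rx":0,"ry":0,"rz":0,"claw":1},
  {"x":0,"y":0,"z":30,"rx":0,"ry":0,"rz":0,"claw":1},
  {"x":0,"y":0,"z":21,"rx":0,"ry":0,"rz":0,"claw":1},
  {"x":0,"y":0,"z":0,"rx":0,"ry":0,"rz":0,"claw":1},
  {"x":0,"y":0,"z":0,"rx":0,"ry":0,"rz":0,"claw":1},
])

```text
t: 3.6
tool_pos: [0.4888, 0.3624, 0.0718]
orientation: [0.176, 0.984, 0.001, 0.001]
force: [-0.1, 0.1, -0.4]
gripper_width: 1.002
```

Run:
```python
from look import *
s=bot.observe(); print(s["t"],s["tool_pos"],s["orientation"],s["force"])
look("wrist","w4",["carrier"])
```

```text
3.6 [0.48881222 0.36236537 0.07180802] [1.75773953e-01 9.84429727e-01 7.83240526e-04 1.00822309e-03] [-0.14504773  0.09439431 -0.43361081]
carrier 0.93 [274, 163, 90, 168] 318.7 236.7
```

View pics/w4.png

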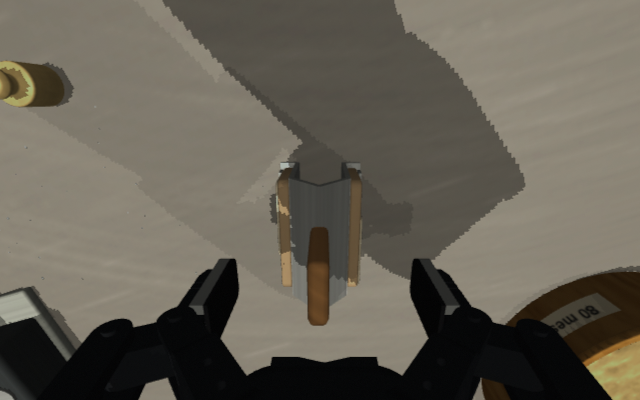

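Emit:
jog_arm([
  {"x":-1.3,"y":-3,"z":3,"rx":0,"ry":0,"rz":0,"claw":1},
  {"x":0,"y":0,"z":0,"rx":0,"ry":0,"rz":0,"claw":-1},
  {"x":0,"y":0,"z":0,"rx":0,"ry":0,"rz":0,"claw":-1},
  {"x":0,"y":0,"z":0,"rx":0,"ry":0,"rz":0,"claw":-1},
  {"x":0,"y":0,"z":0,"rx":0,"ry":0,"rz":0,"claw":-1},
  {"x":0,"y":0,"z":0,"rx":0,"ry":0,"rz":0,"claw":-1},
  {"x":0,"y":0,"z":0,"rx":0,"ry":0,"rz":0,"claw":-1},
])

```text
t: 4.58
tool_pos: [0.4881, 0.3584, 0.0672]
orientation: [0.176, 0.984, -0.0, -0.0]
force: [-0.7, 0.0, 0.1]
gripper_width: 0.108
```

Emit:
jog_arm([
  {"x":0,"y":0,"z":-15,"rx":0,"ry":0,"rz":0,"claw":-1},
  {"x":0,"y":0,"z":-30,"rx":0,"ry":0,"rz":0,"claw":-1},
  {"x":0,"y":0,"z":-45,"rx":0,"ry":0,"rz":0,"claw":-1},
  {"x":0,"y":0,"z":-45,"rx":0,"ry":0,"rz":0,"claw":-1},
  {"x":0,"y":0,"z":-40,"rx":0,"ry":0,"rz":0,"claw":-1},
  {"x":0,"y":0,"z":0,"rx":0,"ry":0,"rz":0,"claw":-1},
])

```text
t: 5.32
tool_pos: [0.4901, 0.3594, 0.2482]
orientation: [0.176, 0.984, 0.003, 0.004]
force: [0.7, 0.0, -2.6]
gripper_width: 0.109
```

Run:
```python
from look import *
s=bot.observe(); print(s["t"],s["tool_pos"],s["orientation"],s["force"],s["gripper_width"])
look("wrist","w5",["carrier"])
```

```text
5.325 [0.49014154 0.35941972 0.24818174] [0.17591868 0.98439182 0.00301115 0.00403652] [ 0.73360371  0.03764603 -2.59113007] 0.10891767721464427
carrier 0.95 [278, 161, 91, 172] 323.4 228.1
```

View pics/w5.png

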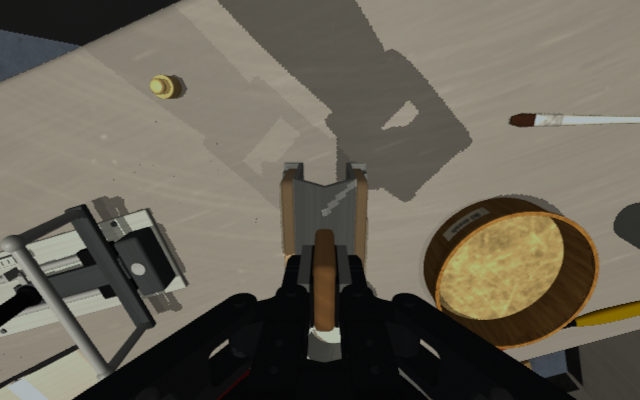

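Emit:
jog_arm([
  {"x":-10,"y":-20,"z":0,"rx":0,"ry":0,"rz":0,"claw":-1},
  {"x":-20,"y":-40,"z":0,"rx":0,"ry":0,"rz":0,"claw":-1},
  {"x":-20,"y":-40,"z":0,"rx":0,"ry":0,"rz":0,"claw":-1},
  {"x":-20,"y":-40,"z":0,"rx":0,"ry":0,"rz":0,"claw":-1},
  {"x":-20,"y":-40,"z":0,"rx":0,"ry":0,"rz":0,"claw":-1},
  {"x":-20,"y":-40,"z":0,"rx":0,"ry":0,"rz":0,"claw":-1},
  {"x":-20,"y":-40,"z":0,"rx":0,"ry":0,"rz":0,"claw":-1},
  {"x":-12,"y":-25,"z":0,"rx":0,"ry":0,"rz":-0.1,"claw":-1},
  {"x":0,"y":0,"z":0,"rx":0,"ry":0,"rz":-0.1,"claw":-1},
  {"x":0,"y":0,"z":0,"rx":0,"ry":0,"rz":-0.105,"claw":-1},
  {"x":0,"y":0,"z":0,"rx":0,"ry":0,"rz":0,"claw":-1},
  {"x":0,"y":0,"z":0,"rx":0,"ry":0,"rz":0,"claw":-1},
])

```text
t: 6.92
tool_pos: [0.5219, 0.0414, 0.2412]
orientation: [0.025, 1.0, -0.0, -0.001]
force: [0.5, -1.0, -1.7]
gripper_width: 0.109
```

Run:
```python
from look import *
s=bot.observe(); print(s["t"],s["tool_pos"],s["orientation"],s["force"],s["gripper_width"])
look("wrist","w6",["carrier","bar_mid"])
look("top","t6",["carrier","bar_mid"])
look("scene","s6",["carrier","bar_mid"])
a=cv2.imread("pics/s6.png");cv2.imwrite("pics/s6c.png",cv2.resize(a[80:330,200:440],None,fx=2.4,fy=2.4,interpolation=cv2.INTER_CUBIC))
```

```text
6.925 [0.52187596 0.04143043 0.24118636] [ 2.53178325e-02  9.99678877e-01 -1.12800223e-05 -1.07241096e-03] [ 0.4887939  -1.01194144 -1.67524691] 0.10915547977425137
carrier 0.94 [277, 166, 93, 167] 323.6 227.6
bar_mid 0.76 [184, 83, 155, 116] 278.3 156.1
carrier none
bar_mid 0.88 [328, 200, 33, 24] 346.4 207.7
carrier 0.78 [286, 132, 34, 42] 300.9 157.2
bar_mid 0.68 [269, 177, 67, 64] 308.3 211.3
```

View pics/w6.png

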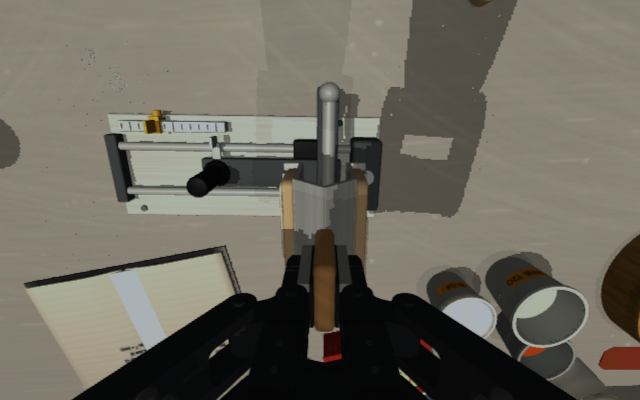

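View pics/s6c.png

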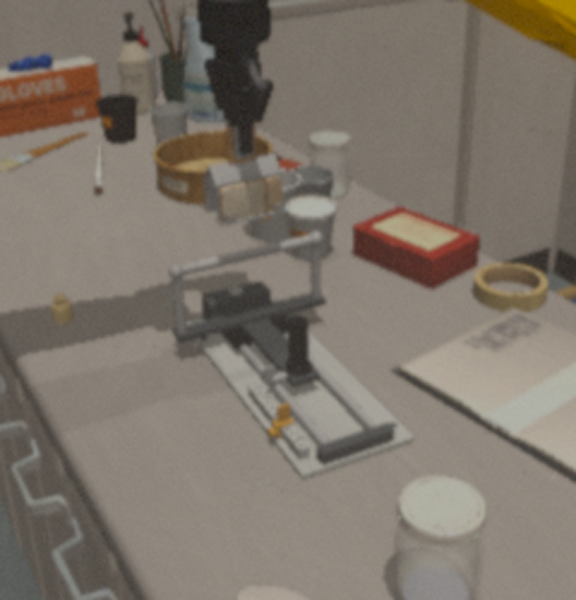

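View pics/t6.png

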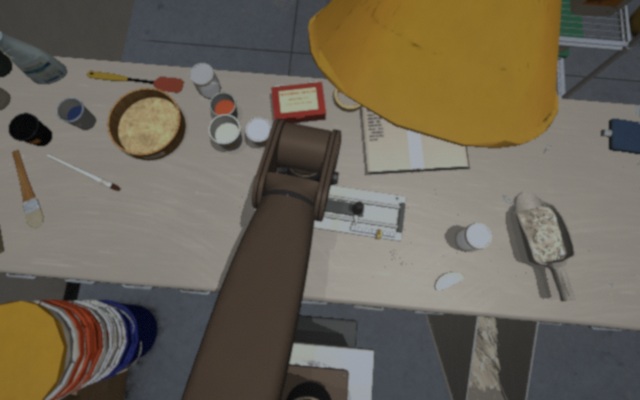

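Run:
```python
import cv2
a=cv2.imread("pics/w6.png")
cv2.imwrite("pics/w6c.png",cv2.resize(a[70:225,95:395],None,fx=2.65,fy=2.65,interpolation=cv2.INTER_CUBIC))
```

```text
(no output)
```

View pics/w6c.png

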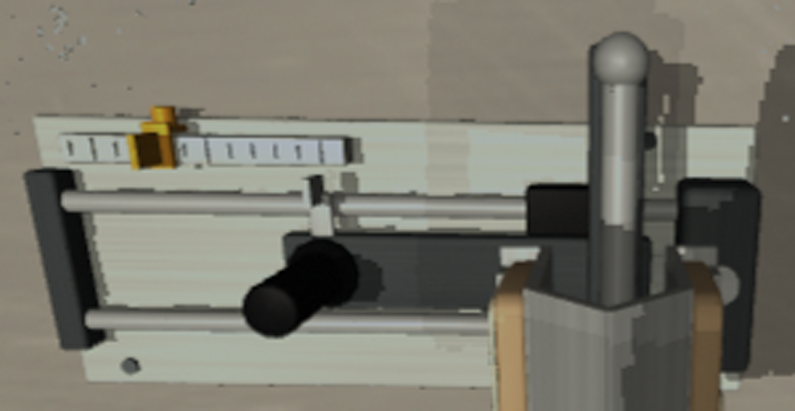

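```bash
cat > fitw.py <<'E'
from look import *
p=pickle.load(open("pics/w6.pkl","rb"))
c=lambda x,y:(95+x/2.65,70+y/2.65)
for n,u,h in(("ball",(622,61),.117),("bar a",(621,120),.117),("bar b",(617,285),.117),("knob",(270,311),.096),("idx",(313,182),.045),("c1",(35,117),.008),("c2",(88,382),.008),("c3",(757,126),.008),("knob foot",(318,270),.041)):
    print(n,ray(p,*c(*u),h).round(4))
I=[((622,61),(60,89,117)),((270,311),(-70,0,96)),((35,117),(-205,65,8)),((88,382),(-205,-65,8)),((757,126),(125,65,8)),((617,285),(60,None,117))]
def f(q):
    P=b2w(q[:3],np.array([(l[1][0],(q[3]*1000 if l[1][1] is None else l[1][1]),l[1][2]) for l in I])/1000)
    return (proj(p,P)-np.array([c(*l[0]) for l in I])).ravel()
o=least_squares(f,[.52,-.017,1.52,.02],loss='soft_l1');q=o.x;print(q,f(q).reshape(-1,2).round(1))
for n,P in dict(bar=(60,0,117),knob=(-70,0,96),index=(-70,43,45)).items(): print(n,b2w(q[:3],np.array(P)/1000), (proj(p,b2w(q[:3],np.array(P)/1000))-[95,70])*2.65)
print(p["xyz"])
for X in(60,65,70): print(X,(proj(p,b2w(q[:3],np.array([(-70-X,46,45),(-70-X,40,45),(-70-X,55,45),(-70-X,46,22)])/1000))-[95,70])*2.65)
E
python3 fitw.py
```

```text
ball [0.4365 0.0499 0.117 ]
bar a [0.4544 0.0488 0.117 ]
bar b [0.5089 0.045  0.117 ]
knob [ 0.5179 -0.0851  0.096 ]
idx [ 0.477  -0.0798  0.045 ]
c1 [ 0.4459 -0.214   0.008 ]
c2 [ 0.5742 -0.2231  0.008 ]
c3 [0.4662 0.1119 0.008 ]
knob foot [ 0.5154 -0.0855  0.041 ]
[ 0.52233688 -0.0153661   1.5111082   0.01696279] [[-0.1  0.7]
 [-0.1  0.3]
 [-1.9 -0.5]
 [-0.4  0.6]
 [ 1.1 -1.2]
 [ 0.6  0. ]]
bar [[0.52591605 0.04452705 0.117     ]] [[617.87891531 332.04185101]]
knob [[ 0.5181612  -0.08524144  0.096     ]] [[269.80240203 311.70780636]]
index [[ 0.47523777 -0.08267638  0.045     ]] [[305.488239   178.17129299]]
[0.4394316  0.04483106 0.38421743]
60 [[160.24082922 169.49320793]
 [162.66010733 184.07273101]
 [156.5592433  147.30652066]
 [187.58628764 163.48753227]]
65 [[148.19532032 169.37847613]
 [150.6836552  183.95940326]
 [144.40864304 147.18963569]
 [176.28058401 163.37954371]]
70 [[136.14856911 169.26373249]
 [138.70597495 183.8460639 ]
 [132.2567787  147.07273855]
 [164.97378585 163.27154469]]
```

Emit:
jog_arm([
  {"x":-2.5,"y":2.7,"z":15,"rx":0,"ry":0,"rz":0,"claw":-1},
  {"x":0,"y":0,"z":20,"rx":0,"ry":0,"rz":0,"claw":-1},
  {"x":0,"y":0,"z":0,"rx":0,"ry":0,"rz":0,"claw":-1},
  {"x":0,"y":0,"z":0,"rx":0,"ry":0,"rz":0,"claw":-1},
])

```text
t: 7.88
tool_pos: [0.5254, 0.0445, 0.2074]
orientation: [0.024, 1.0, 0.0, 0.0]
force: [0.6, -0.3, -1.1]
gripper_width: 0.106
```

Run:
```python
from look import *
s=bot.observe(); print(s["t"],s["tool_pos"],s["orientation"],s["force"],s["gripper_width"])
look("wrist","w7")
look("scene","s7")
a=cv2.imread("pics/s7.png");cv2.imwrite("pics/s7c.png",cv2.resize(a[120:260,240:360],None,fx=4.2,fy=4.2,interpolation=cv2.INTER_CUBIC))
a=cv2.imread("pics/w7.png");cv2.imwrite("pics/w7c.png",cv2.resize(a[60:345,200:450],None,fx=2.1,fy=2.1,interpolation=cv2.INTER_CUBIC))
```

```text
7.875 [0.52541051 0.04445623 0.20738976] [2.43740054e-02 9.99702909e-01 9.44258259e-06 4.80871962e-05] [ 0.58563891 -0.27179473 -1.07745331] 0.10597192949289186
```

View pics/w7c.png

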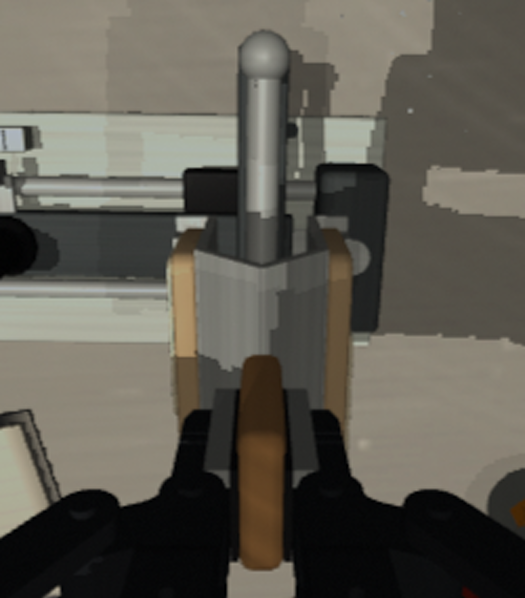

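View pics/s7c.png

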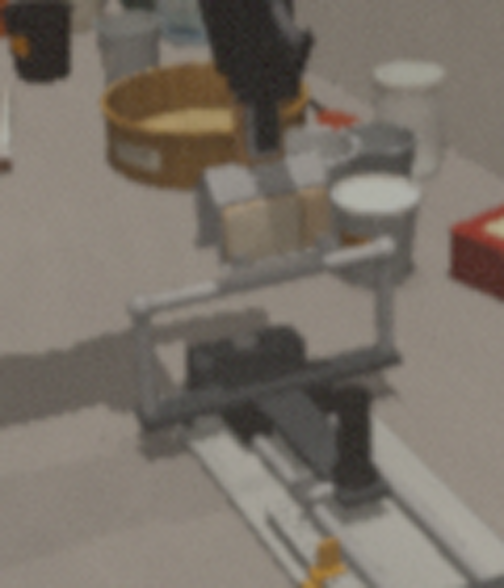

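Emit:
jog_arm([
  {"x":0,"y":0,"z":15,"rx":0,"ry":0,"rz":0,"claw":-1},
  {"x":0,"y":0,"z":20,"rx":0,"ry":0,"rz":0,"claw":-1},
  {"x":0,"y":0,"z":20,"rx":0,"ry":0,"rz":0,"claw":-1},
  {"x":0,"y":0,"z":10,"rx":0,"ry":0,"rz":0,"claw":-1},
  {"x":0,"y":0,"z":0,"rx":0,"ry":0,"rz":0,"claw":-1},
])

```text
t: 8.6
tool_pos: [0.5246, 0.0444, 0.1413]
orientation: [0.024, 1.0, 0.0, -0.001]
force: [-0.8, -0.3, -1.1]
gripper_width: 0.107
```

Emit:
jog_arm([
  {"x":0,"y":0,"z":4,"rx":0,"ry":0,"rz":0,"claw":-1},
  {"x":0,"y":0,"z":2,"rx":0,"ry":0,"rz":0,"claw":-1},
  {"x":0,"y":0,"z":0,"rx":0,"ry":0,"rz":0,"claw":-1},
])

```text
t: 8.98
tool_pos: [0.5253, 0.0444, 0.1366]
orientation: [0.024, 1.0, -0.0, 0.0]
force: [-0.3, -0.2, -1.3]
gripper_width: 0.107
```

Emit:
jog_arm([
  {"x":0,"y":0,"z":1.5,"rx":0,"ry":0,"rz":0,"claw":-1},
  {"x":0,"y":0,"z":0,"rx":0,"ry":0,"rz":0,"claw":-1},
])

```text
t: 9.22
tool_pos: [0.5254, 0.0442, 0.135]
orientation: [0.024, 1.0, -0.0, 0.0]
force: [-0.0, -0.6, -1.5]
gripper_width: 0.109
```

Emit:
jog_arm([
  {"x":0,"y":0,"z":1.5,"rx":0,"ry":0,"rz":0,"claw":-1},
  {"x":0,"y":0,"z":0,"rx":0,"ry":0,"rz":0,"claw":-1},
])

```text
t: 9.48
tool_pos: [0.5256, 0.0441, 0.1345]
orientation: [0.025, 1.0, -0.0, 0.0]
force: [-2.7, -0.5, 4.2]
gripper_width: 0.109
```

Emit:
jog_arm([
  {"x":0,"y":0,"z":0,"rx":0,"ry":0,"rz":0,"claw":0},
  {"x":0,"y":0,"z":0,"rx":0,"ry":0,"rz":0,"claw":0},
  {"x":0,"y":0,"z":0,"rx":0,"ry":0,"rz":0,"claw":0.6},
  {"x":0,"y":0,"z":0,"rx":0,"ry":0,"rz":0,"claw":0.6},
  {"x":0,"y":0,"z":-15,"rx":0,"ry":0,"rz":0,"claw":0.6},
  {"x":0,"y":0,"z":-40,"rx":0,"ry":0,"rz":0,"claw":0.6},
  {"x":0,"y":0,"z":-45,"rx":0,"ry":0,"rz":0,"claw":0.6},
  {"x":0,"y":0,"z":0,"rx":0,"ry":0,"rz":0,"claw":0.6},
])

```text
t: 10.48
tool_pos: [0.5281, 0.0441, 0.2397]
orientation: [0.024, 1.0, -0.0, 0.006]
force: [0.7, 0.2, 0.1]
gripper_width: 0.797
```

Run:
```python
from look import *
s=bot.observe(); print(s["t"],s["tool_pos"],s["orientation"],s["force"],s["gripper_width"])
look("wrist","w8")
look("scene","s8")
a=cv2.imread("pics/s8.png");cv2.imwrite("pics/s8c.png",cv2.resize(a[120:260,240:360],None,fx=4.2,fy=4.2,interpolation=cv2.INTER_CUBIC))
```

```text
10.475 [0.52812836 0.0441287  0.23968067] [ 2.43387084e-02  9.99688190e-01 -4.58687512e-04  5.56239649e-03] [0.67290778 0.15943184 0.07664048] 0.7969089541421583
```

View pics/w8.png

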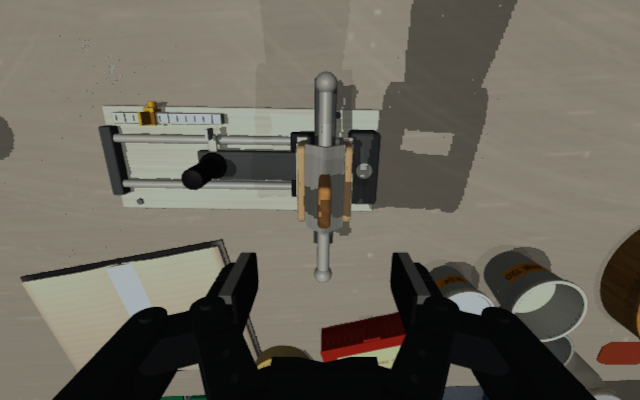

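View pics/s8c.png

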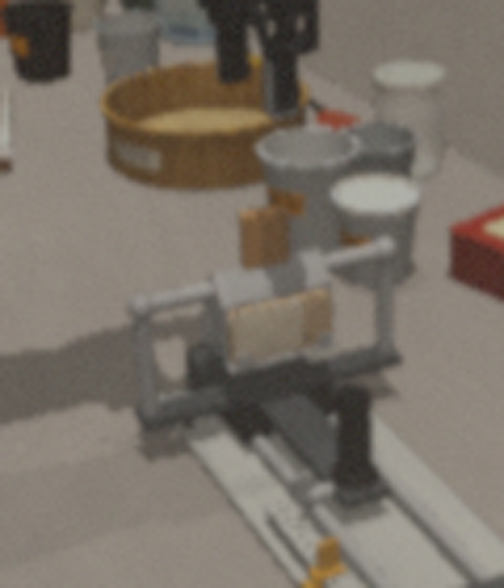

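Emit:
jog_arm([
  {"x":0,"y":-20,"z":0,"rx":0,"ry":0,"rz":0,"claw":1},
  {"x":1,"y":-40,"z":0,"rx":0,"ry":0,"rz":0,"claw":1},
  {"x":1,"y":-45,"z":0,"rx":0,"ry":0,"rz":0,"claw":1},
  {"x":0,"y":-25,"z":20,"rx":0,"ry":0,"rz":0,"claw":1},
  {"x":0,"y":0,"z":40,"rx":0,"ry":0,"rz":0,"claw":1},
  {"x":0,"y":0,"z":10,"rx":0,"ry":0,"rz":0,"claw":1},
  {"x":0,"y":0,"z":0,"rx":0,"ry":0,"rz":0,"claw":1},
  {"x":0,"y":0,"z":0,"rx":0,"ry":0,"rz":0,"claw":1},
])

```text
t: 11.58
tool_pos: [0.5178, -0.0853, 0.1647]
orientation: [0.024, 1.0, -0.0, 0.001]
force: [-0.4, 0.1, 0.1]
gripper_width: 1.001
```

Run:
```python
from look import *
s=bot.observe(); print(s["t"],s["tool_pos"],s["orientation"],s["force"],s["gripper_width"])
look("wrist","w9",["knob_top","index","mark"])
a=cv2.imread("pics/w9.png");cv2.imwrite("pics/w9c.png",cv2.resize(a[90:300,180:440],None,fx=2.8,fy=2.8,interpolation=cv2.INTER_CUBIC))
```

```text
11.575 [ 0.51777564 -0.08527672  0.16471382] [ 2.40255828e-02  9.99710737e-01 -3.53396630e-04  1.04318703e-03] [-0.35556265  0.08307058  0.05474438] 1.0012966273581883
knob_top 0.79 [299, 72, 265, 252] 440.2 168.2
index 0.88 [304, 73, 261, 252] 440.0 168.5
mark 0.98 [238, 109, 19, 32] 247.7 125.6
```

View pics/w9.png

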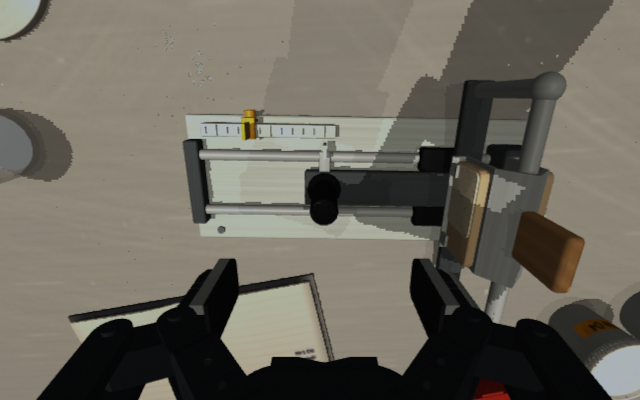

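View pics/w9c.png

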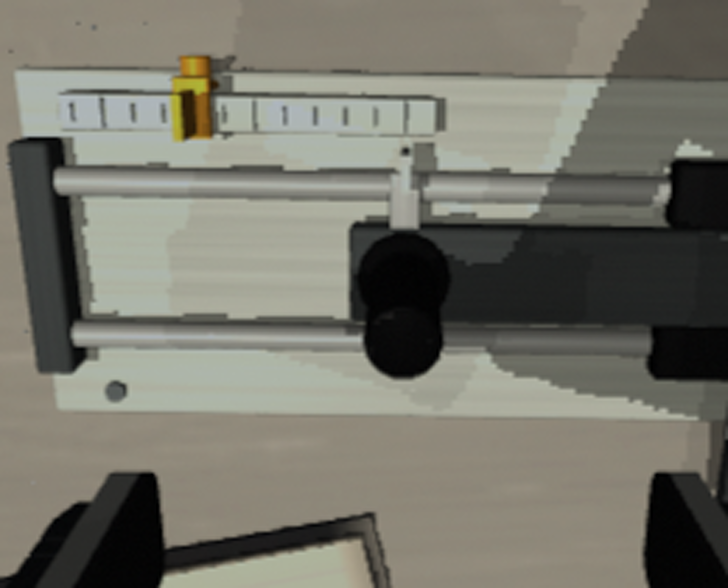

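Run:
```python
from look import *
p=pickle.load(open("pics/w9.pkl","rb"))
c=lambda x,y:(180+x/2.8,90+y/2.8)
for n,u,h in(("knob",(403,340),.096),("knobfoot",(404,275),.041),("idx",(405,152),.045),("mark",(177,138),.045),("c1",(15,68),.008),("c2",(57,408),.008)):
    print(n,ray(p,*c(*u),h).round(4))
print(p["xyz"])
a=cv2.imread("pics/w9.png");cv2.imwrite("pics/w9d.png",cv2.resize(a[100:170,225:345],None,fx=6.5,fy=6.5,interpolation=cv2.INTER_CUBIC))
```

```text
knob [ 0.5167 -0.0859  0.096 ]
knobfoot [ 0.5152 -0.0855  0.041 ]
idx [ 0.4745 -0.0833  0.045 ]
mark [ 0.4669 -0.1529  0.045 ]
c1 [ 0.4453 -0.2149  0.008 ]
c2 [ 0.5727 -0.2235  0.008 ]
[ 0.43471106 -0.08198274  0.3074162 ]
```

View pics/w9d.png

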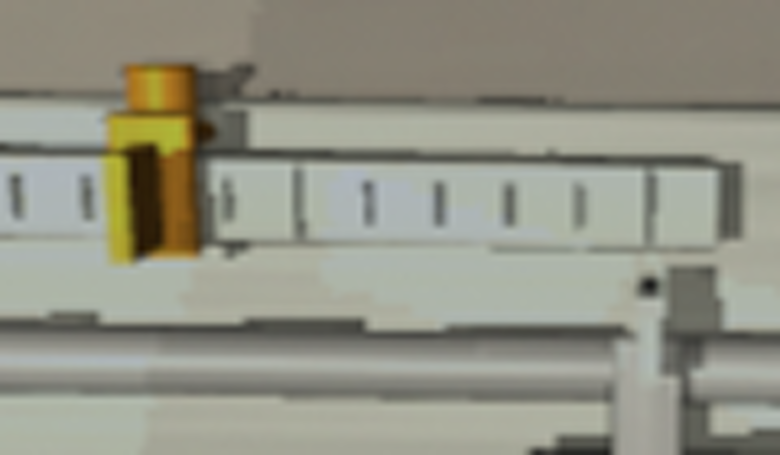

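Run:
```python
from look import *
p=pickle.load(open("pics/w9.pkl","rb"))
c=lambda x,y:(225+x/6.5,100+y/6.5)
i=ray(p,*c(649,286),.045);m=ray(p,*c(120,250),.045);print(i,m)
for a in(1.511,1.522):
    d=(m-i); print(a,d@[np.cos(a),np.sin(a),0],d@[-np.sin(a),np.cos(a),0])
```

```text
[ 0.47422553 -0.08312274  0.045     ] [ 0.46618386 -0.15259535  0.045     ]
1.511 -0.06982901800289416 0.003875557738251012
1.522 -0.06978216311450536 0.004643426977093823
```

Emit:
jog_arm([
  {"x":0.5,"y":-0.5,"z":20,"rx":0,"ry":0,"rz":0,"claw":1},
  {"x":0,"y":0,"z":35,"rx":0,"ry":0,"rz":0,"claw":1},
  {"x":0,"y":0,"z":30,"rx":0,"ry":0,"rz":0,"claw":1},
  {"x":0,"y":0,"z":20,"rx":0,"ry":0,"rz":0,"claw":1},
  {"x":0,"y":0,"z":0,"rx":0,"ry":0,"rz":0,"claw":1},
  {"x":0,"y":0,"z":0,"rx":0,"ry":0,"rz":0,"claw":1},
])

```text
t: 12.52
tool_pos: [0.5173, -0.0861, 0.0596]
orientation: [0.024, 1.0, -0.0, 0.001]
force: [1.0, -0.1, 0.4]
gripper_width: 1.001
```

Run:
```python
from look import *
s=bot.observe(); print(s["t"],s["tool_pos"],s["orientation"],s["force"],s["gripper_width"])
look("wrist","w10")
```

```text
12.525 [ 0.51728974 -0.08613246  0.05958521] [ 2.43615771e-02  9.99702666e-01 -3.34015090e-04  9.90652045e-04] [ 1.0029155  -0.08380356  0.38837809] 1.0009287537540772
```

View pics/w10.png

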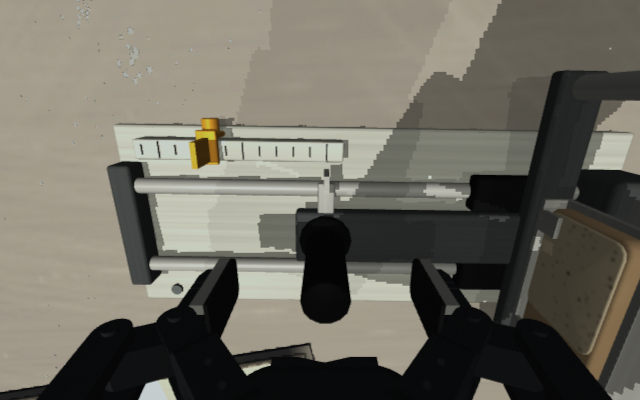

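Emit:
jog_arm([
  {"x":0,"y":0,"z":0,"rx":0,"ry":0,"rz":0,"claw":-1},
  {"x":0,"y":0,"z":0,"rx":0,"ry":0,"rz":0,"claw":-1},
  {"x":0,"y":0,"z":0,"rx":0,"ry":0,"rz":0,"claw":-1},
  {"x":0,"y":0,"z":0,"rx":0,"ry":0,"rz":0,"claw":-1},
  {"x":0,"y":0,"z":0,"rx":0,"ry":0,"rz":0,"claw":-1},
  {"x":0,"y":0,"z":0,"rx":0,"ry":0,"rz":0,"claw":-1},
])

```text
t: 13.32
tool_pos: [0.5164, -0.0855, 0.0587]
orientation: [0.024, 1.0, 0.0, -0.0]
force: [-2.1, 2.5, 5.1]
gripper_width: 0.242
```

Run:
```python
from look import *
s=bot.observe(); print(s["t"],s["tool_pos"],s["orientation"],s["force"],s["gripper_width"])
look("wrist","w11")
```

```text
13.325 [ 0.51644953 -0.08554307  0.05870721] [ 2.44206540e-02  9.99701726e-01  2.96590213e-04 -6.03353941e-05] [-2.10136783  2.54789553  5.12368762] 0.24169269643628535
```

View pics/w11.png

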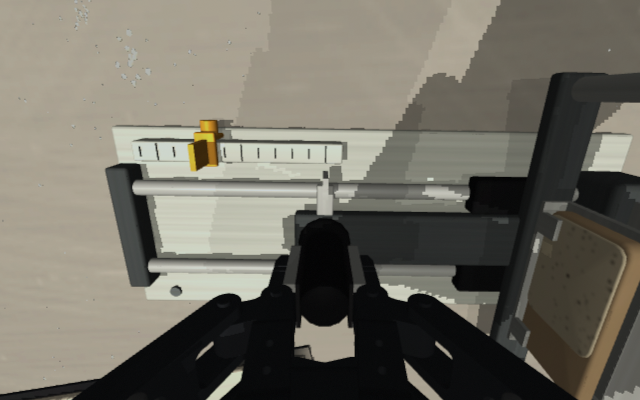

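Emit:
jog_arm([
  {"x":0,"y":-1,"z":0,"rx":0,"ry":0,"rz":0,"claw":-1},
  {"x":0,"y":-2,"z":0,"rx":0,"ry":0,"rz":0,"claw":-1},
  {"x":0,"y":-3,"z":0,"rx":0,"ry":0,"rz":0,"claw":-1},
  {"x":0,"y":-4,"z":0,"rx":0,"ry":0,"rz":0,"claw":-1},
  {"x":0,"y":-4,"z":0,"rx":0,"ry":0,"rz":0,"claw":-1},
  {"x":0,"y":-4,"z":0,"rx":0,"ry":0,"rz":0,"claw":-1},
  {"x":0,"y":-4,"z":0,"rx":0,"ry":0,"rz":0,"claw":-1},
  {"x":0,"y":-4,"z":0,"rx":0,"ry":0,"rz":0,"claw":-1},
  {"x":0,"y":-3,"z":0,"rx":0,"ry":0,"rz":0,"claw":-1},
  {"x":0,"y":-1,"z":0,"rx":0,"ry":0,"rz":0,"claw":-1},
  {"x":0,"y":0,"z":0,"rx":0,"ry":0,"rz":0,"claw":-1},
])

```text
t: 14.75
tool_pos: [0.5145, -0.1149, 0.0587]
orientation: [0.024, 1.0, 0.001, -0.001]
force: [-3.4, 4.9, 6.9]
gripper_width: 0.242
```

Run:
```python
from look import *
s=bot.observe(); print(s["t"],s["tool_pos"],s["orientation"],s["force"],s["gripper_width"])
look("wrist","w12")
```

```text
14.75 [ 0.51451879 -0.11493661  0.05868806] [ 2.44746505e-02  9.99699714e-01  9.41884892e-04 -7.66082928e-04] [-3.40139478  4.94399887  6.94328685] 0.24232371891579382
```

View pics/w12.png

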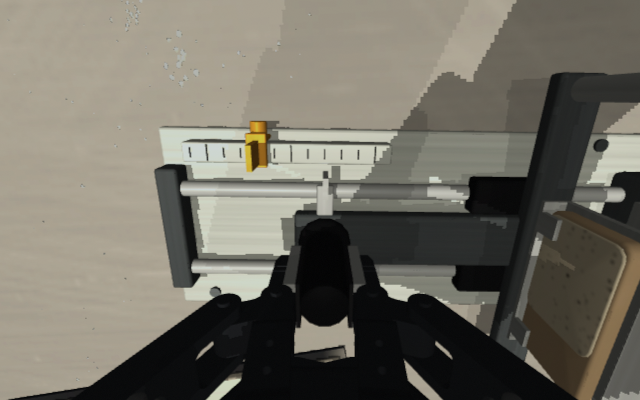

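Emit:
jog_arm([
  {"x":0.1,"y":-1,"z":0,"rx":0,"ry":0,"rz":0,"claw":-1},
  {"x":0.1,"y":-3,"z":0,"rx":0,"ry":0,"rz":0,"claw":-1},
  {"x":0.1,"y":-4,"z":0,"rx":0,"ry":0,"rz":0,"claw":-1},
  {"x":0.1,"y":-4,"z":0,"rx":0,"ry":0,"rz":0,"claw":-1},
  {"x":0.1,"y":-4,"z":0,"rx":0,"ry":0,"rz":0,"claw":-1},
  {"x":0.1,"y":-4,"z":0,"rx":0,"ry":0,"rz":0,"claw":-1},
  {"x":0.1,"y":-4,"z":0,"rx":0,"ry":0,"rz":0,"claw":-1},
  {"x":0.1,"y":-4,"z":0,"rx":0,"ry":0,"rz":0,"claw":-1},
  {"x":0.1,"y":-3,"z":0,"rx":0,"ry":0,"rz":0,"claw":-1},
  {"x":0.1,"y":-2,"z":0,"rx":0,"ry":0,"rz":0,"claw":-1},
  {"x":0,"y":0,"z":0,"rx":0,"ry":0,"rz":0,"claw":-1},
  {"x":0,"y":0,"z":0,"rx":0,"ry":0,"rz":0,"claw":-1},
])

```text
t: 16.3
tool_pos: [0.5124, -0.1473, 0.0587]
orientation: [0.025, 1.0, 0.001, -0.0]
force: [-0.7, 8.6, 6.5]
gripper_width: 0.239
```

Run:
```python
from look import *
s=bot.observe(); print(s["t"],s["tool_pos"],s["orientation"],s["force"],s["gripper_width"])
look("wrist","w13")
a=cv2.imread("pics/w13.png");cv2.imwrite("pics/w13c.png",cv2.resize(a[110:220,265:385],None,fx=5,fy=5,interpolation=cv2.INTER_CUBIC))
```

```text
16.3 [ 0.51241493 -0.14734553  0.05868501] [ 2.45856346e-02  9.99696852e-01  1.31799808e-03 -1.13672192e-04] [-0.69277827  8.61958874  6.51649716] 0.2390539977259402
```

View pics/w13.png

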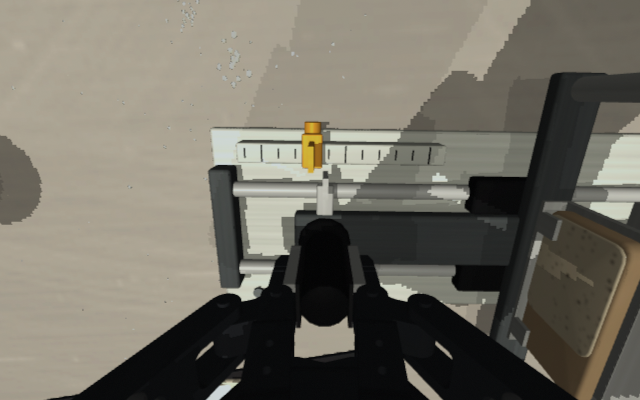

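View pics/w13c.png

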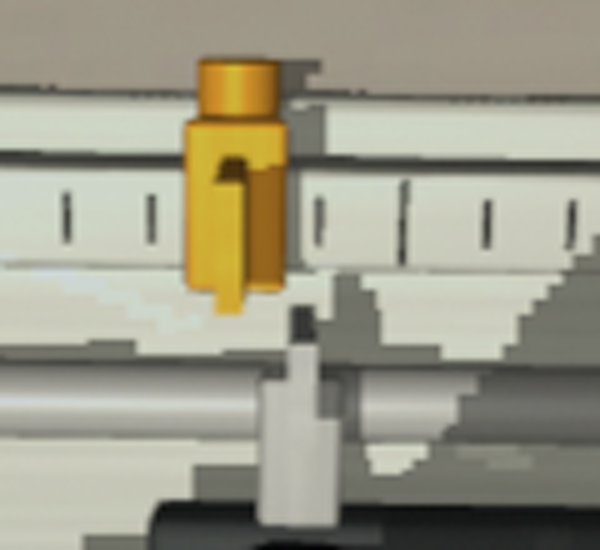

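```bash
cat > dif.py <<'E'
from look import *
import sys
def dif(name,i,m):
    p=pickle.load(open(f"pics/{name}.pkl","rb"))
    c=lambda x,y:(265+x/5,110+y/5)
    i=ray(p,*c(*i),.045);m=ray(p,*c(*m),.045);d=m-i
    for a in(1.506,1.52): print(i,m,a,(d@[np.cos(a),np.sin(a),0]*1000).round(2),(d@[-np.sin(a),np.cos(a),0]*1000).round(2))
E
python3 -c "
from dif import *
dif('w13',(303,322),(230,300))
dif('w13',(303,310),(231,312))"
```

```text
[ 0.46896329 -0.14498563  0.045     ] [ 0.46619265 -0.1525844   0.045     ] 1.506 -7.76 2.27
[ 0.46896329 -0.14498563  0.045     ] [ 0.46619265 -0.1525844   0.045     ] 1.52 -7.73 2.38
[ 0.46765768 -0.1449242   0.045     ] [ 0.46749664 -0.15255983  0.045     ] 1.506 -7.63 -0.33
[ 0.46765768 -0.1449242   0.045     ] [ 0.46749664 -0.15255983  0.045     ] 1.52 -7.63 -0.23
```

Emit:
jog_arm([
  {"x":0,"y":-1.5,"z":0,"rx":0,"ry":0,"rz":0,"claw":-1},
  {"x":0.1,"y":-3,"z":0,"rx":0,"ry":0,"rz":0,"claw":-1},
  {"x":0,"y":-2.3,"z":0,"rx":0,"ry":0,"rz":0,"claw":-1},
  {"x":0,"y":-1,"z":0,"rx":0,"ry":0,"rz":0,"claw":-1},
  {"x":0,"y":0,"z":0,"rx":0,"ry":0,"rz":0,"claw":-1},
  {"x":0,"y":0,"z":0,"rx":0,"ry":0,"rz":0,"claw":-1},
  {"x":0,"y":0,"z":0,"rx":0,"ry":0,"rz":0,"claw":-1},
])

```text
t: 17.23
tool_pos: [0.5119, -0.155, 0.0587]
orientation: [0.025, 1.0, 0.001, -0.0]
force: [-1.1, 7.9, 6.1]
gripper_width: 0.239
```

Run:
```python
from look import *
s=bot.observe(); print(s["t"],s["tool_pos"],s["orientation"],s["force"],s["gripper_width"])
look("wrist","w14")
a=cv2.imread("pics/w14.png");cv2.imwrite("pics/w14c.png",cv2.resize(a[110:220,265:385],None,fx=5,fy=5,interpolation=cv2.INTER_CUBIC))
```

```text
17.225 [ 0.51192948 -0.15496339  0.05870258] [ 2.45705446e-02  9.99697033e-01  1.45166887e-03 -1.52939840e-04] [-1.08433291  7.91125653  6.13003722] 0.2392361185648601
```

View pics/w14c.png

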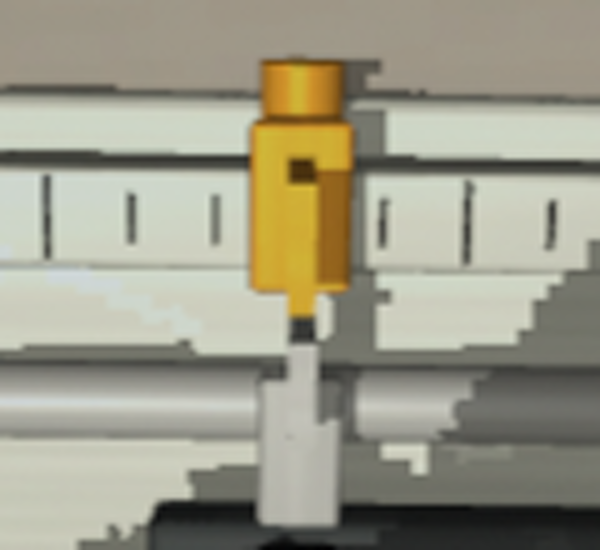

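Run:
```python
from look import *
from dif import dif
dif('w14',(303,330),(302,306))
look("scene","s14",["carrier","lidded_cup","jar","weight"])
a=cv2.imread("pics/s14.png");cv2.imwrite("pics/s14c.png",cv2.resize(a[130:350,190:430],None,fx=2.7,fy=2.7,interpolation=cv2.INTER_CUBIC))
s=bot.observe(); print(s["t"],s["tool_pos"],s["force"],s["gripper_width"],abs(s["joint_velocities"]).max())
```

```text
[ 0.46934018 -0.15263729  0.045     ] [ 0.46672141 -0.15262021  0.045     ] 1.506 -0.15 2.61
[ 0.46934018 -0.15263729  0.045     ] [ 0.46672141 -0.15262021  0.045     ] 1.52 -0.12 2.62
carrier 0.73 [297, 174, 28, 44] 311.0 199.8
lidded_cup none
jar 0.66 [362, 280, 44, 60] 382.5 308.3
weight none
17.525 [ 0.51193432 -0.15498068  0.05870206] [-1.10565689  7.43059772  5.99719225] 0.23818442093698597 0.002332318147500701
```

View pics/s14c.png

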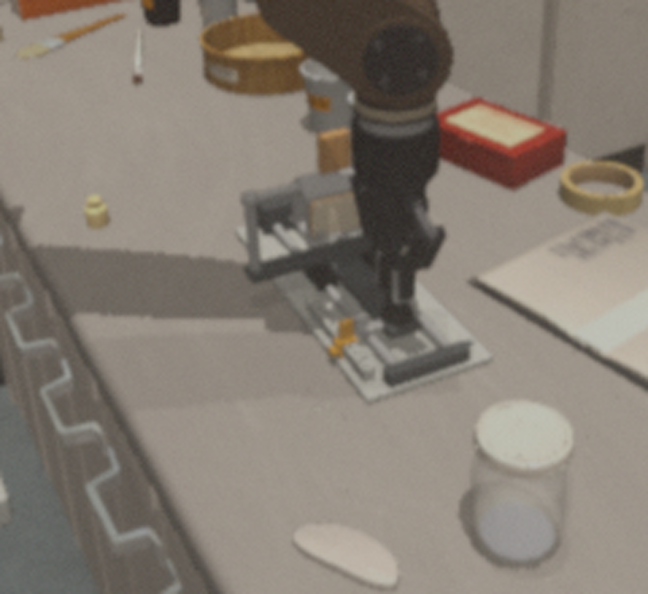

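Run:
```python
from rig import bot
print(bot.close_job())
```

```text
the job is handed in; nothing more can be done
None
```

I hung the carrier on the crossbar and let go of it while the slide was home. I then gripped the knob, pulled the slide out about 69.5 mm to the mark, and handed in at about 17.5 s of robot time while holding it there.

**Pointers:** in the last wrist picture the two fins lined up to about 0.15 mm along the slide.

**Carrier:** the last scene picture showed it hanging upright on the bar, partly hidden by the arm.

**Hold:** the arm was at rest with the knob gripped. The spring pulled with about 7–8 N, and there was about 6 N of vertical force on the tool.

**Bystanders:** the jar stood where it was at the start. The weight looked unmoved in the picture, though the network did not find it in that view. The arm hid the lidded cup from that view, so I did not recheck it. The arm went nowhere near it.

**Other:** my first few move calls were refused because I left fields out of the rows. They cost no motion.

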